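Release the ratchet and shut the bin lid

TASK

The aluminium bin's lid is propped open by the ratchet on its right-hand side, and the green jug stands in the way of the pawl lever. First stand the jug upright in the middle of the round cork mat, setting it down without dropping it; then flip the pawl lever forward off the teeth, lower the lid gently until it is fully shut, and last flip the pawl lever back against the teeth so that it will catch next time. Do not force the lid against the pawl, and leave everything else on the bench where it is.

Things in the scene. Friction and masses are not known exactly. Their poses are not given: they have to be found in the camera images.
- bin: Open rectangular brushed-aluminium bin, fixed, 190 mm deep (x) by 200 mm wide (y) by 140 mm high. Origin: centre of its underside, on the bench. Its x points from its front to its hinged back, y to its left, z up. On its right side (y = -100 mm) is the ratchet: a toothed steel sector of 71 mm radius fixed to the lid (y = -109 to -119 mm), and the pawl lever just outside and in front of it.
- lid (a joint): Angle of the bin's lid, rad: 0 = fully shut, 1.42 = widest open. Stiff friction hinge (0.75 N m): it stays where it is left and must be pushed all the way down (2 to 6 N at the edge). With the pawl on the teeth the lid can be raised, clicking, but cannot be lowered more than one or two teeth (0.26 rad each).
- lid_edge (a point): Middle of the lid's free edge, on its upper (outer) face.
- pawl (a joint): Angle of the pawl lever, rad: 0 to 0.25 = leaning back against the teeth (lid cannot be lowered); 1.15 = tipped fully forward (towards the bin's front), off the teeth. It tips over by its own weight: upright at 0.65, it falls back if left below that and forward if left above. Its pivot runs along the bin's y, at x = 5 mm, z = 86 mm in the bin's frame.
- pawl_bar (a point): Middle of the pawl lever's thumb bar: round steel, 12 mm thick, 110 mm from the pivot, along the bin's y from y = -127 to -209 mm in the bin's frame (this point at -171). At joint value 0 it is at x = +71, z = 174 mm; upright at x = +5, z = 196; at 1.15 at x = -48, z = 182. Outward of y = -140 only the jug is near. 2 N at the bar flips it, up to 10 N if the teeth pinch it.
- jug: Empty green plastic watering-style jug, loose, 0.2 to 0.4 kg, standing upright beside the ratchet. Origin: centre of its underside. Round body 96 mm across at the base, 112 mm at the rim, 130 mm high; its own x points along its spout, which reaches 121 mm from the axis and 140 mm high. An arched handle stands over the mouth, its top bar along the jug's x.
- jug_grip (a point): Middle of the top bar of the jug's handle, on the jug's axis, 178 mm above its underside: a round bar 14 mm thick, its straight part 72 mm long along the jug's x, with free space of 48 mm below it down to the rim.
- mat: Round cork mat, fixed flat on the bench, 150 mm across and 4 mm thick. Origin: centre of its underside.
- spray: Glass spray bottle, 190 mm tall, 68 mm across, loose bystander; origin under its centre. Leave it standing.
- nail_brush: Small bamboo nail brush, 105 x 42 mm, 52 mm high with its handle, loose bystander; origin under its centre.
- soap_dish: White ceramic soap dish with soap, 80 x 70 x 30 mm, loose bystander; origin under its centre.
- cup: Steel cup, 72 mm across, 85 mm high, loose bystander; origin under its centre.
- scraper: Spatula-like scraper lying on the bench, loose bystander, low; origin under its middle.
- lid_hinge (a point): Middle of the lid's hinge line, which runs along the bin's y at x = +95 mm, z = 146 mm in the bin's frame (same axes as the bin). The lid is a plate 204 mm wide and 8 mm thick that reaches 195 mm from this line to its free front edge, its outer face 2 mm outside the plane through the line; shut, that face lies 148 mm over the bench.
There are look-alikes about, which are no part of the job. There is more than one size of the jug; the job needs the middle-sized.

How it is judged:
By the outcome, as a careful person would: the job done as asked, in the order asked, and still so for the second after the job is handed in, with the robot touching nothing.
It also fails if it takes over 72 s, if anything falls off the work surface, if the arm or the gripper's body presses on something with over 40 N, if the wrist force passes 120 N, or if a joint passes its speed limit or range.

ROBOT

A 7-joint arm with a two-finger parallel gripper is mounted at the origin on the work surface. World frame = base frame: x ahead of the robot, y to its left, z up, the work surface at z = 0. Lengths are in m, angles in rad, forces in N, time in s.
With the tool pointing down it reaches from about 0.4 to 0.9 m from the base axis. Payload 5.5 kg.
Tool frame: the origin (TCP) lies on the centre line of the jaws, within the pads' length; the fingertips stand ctrl.tcp_to_tips ahead of it and the grasp point (between the pads) lies 8 mm behind it (ctrl.tcp_to_tips is the distance from the TCP to the fingertips, in m); z points along the fingers, y is the direction in which the jaws open and shut (so a half turn about z gives the same grasp; the last joint's range is limited). The gripper opens to 92 mm and grips with 3 to 60 N. Pads are 19 mm wide; open, the fingers measure 130 mm over their backs; the gripper's body (75 mm by 190 mm) begins 47 mm behind the grasp point.
Start: joints at [0.263, 0.501, -0.427, 1.55, 0.221, 1.138, -0.21], TCP at [0.65, 0, 0.238] pointing down, gripper open.
Joint ranges: [-2.88, 2.88], [-0.31, 2.03], [-1.54, 1.56], [0.2, 2.42], [-1.41, 4.55], [0.19, 2.02], [-2.57, 2.57]. Speed limits (rad/s): [2.57, 2.57, 3.14, 3.14, 3.14, 3.14, 3.14].

INTERFACE

Orientations are given as a unit quaternion [w, x, y, z].
In Python, from workcell import ctrl gives the robot as it stands.
- The arm moves only by the shell command python3 -m handwheel 'ROWS'. ROWS is JSON, a list of rows, each a list of 3 entries, a list of its own where there are three numbers: the opening, from 0 (shut) to 1 (fully open), then the shift along the tool's x, y, z in m, then the turn, a rotation vector about the tool's x, y, z in rad. A call has exactly 10 rows; each row is the pose to reach, as a shift and turn from the pose commanded when the call began, along the tool's axes at that moment; what a row does not reach only later rows make up. A row lasts 1/12 s, in which the tool goes at most 41.7 mm and 7.16 degrees, less where a joint would pass 70% of its speed; a pose out of reach is approached as far as the arm can. A call with a gripper value outside its range is refused whole. The fingers move at their own pace and stop on an object; the grip force is fixed at half the most. Time passes only in rows, so rows that repeat a pose let the fingers close, or fill a call up. It gives the time, the measured TCP pose, the force and the opening at its end, in the units of the state.
- ctrl.sense(): the state, without advancing time (a new reading comes with each control period).
- ctrl.get_image(name): name is "scene" or "side" or "wrist"; returns a dict with "pixels" (384x512x3 uint8, red, green, blue), "range_z" (384x512 float32, m along the optical axis (not along the pixel's ray), 0 where there is no reading), "camera_matrix" (3x3 intrinsics, pixels), "R" (3x3) and "t" (3): a world point X has camera coordinates R X + t; the wrist camera has in their place "hand_eye" (4x4, takes a point from camera to tool coordinates, whose origin is the TCP and whose axes are the flange's). Camera axes: x right, y down, z forward; pixel columns grow to the right and rows downward; lengths in m; the calibration is good to about 2 mm. A picture is of the moment at which its call begins: read the wrist's pose just before it.
- ctrl.job_done(): hands the job in, once; it reports no verdict.
The state is a dict: "time": time; "joint_pos": joint angles; "qvel": joint speeds; "joint_efforts": joint torques, N m; "tool_pos": TCP position; "tcp_rot": TCP orientation; "contact_force": force on the tool from outside, world axes, zero at the start; "ft_torque": the same for the moment, N m; "gripper_width": finger opening in m.
Only numpy, scipy, OpenCV 4.12 (cv2) and the standard library are available. Lean on these libraries where they do the work, as an engineer would, in place of code of your own. Each camera call takes 0.05 s, during which the arm holds its last target. There are 200 camera calls.

## Working session

There is one attempt and no reset: what is moved stays moved. The work goes in short steps, Python scripts to look and compute and a shell command to move; the robot and the scene stay as the last step left them, time stands still between calls to the robot, and variables do not carry over. Pictures are saved under pics/ and viewed, about 8 in all and at most 12, crops included, and the job is handed in when it is done.

```bash
mkdir -p pics; ls; cat > h.py <<'E'
import numpy as np, cv2
from workcell import ctrl
def grab(n):
    s=ctrl.sense(); im=ctrl.get_image(n); np.savez(f'{n}.npz',**{k:np.array(v) for k,v in im.items()},pos=s['tool_pos'],rot=s['tcp_rot']); return im
def load(n): return dict(np.load(f'{n}.npz'))
def pts(im):
    z=im['range_z']; K=im['camera_matrix']; v,u=np.indices(z.shape)
    c=np.stack([(u-K[0,2])/K[0,0]*z,(v-K[1,2])/K[1,1]*z,z],-1)
    return (c-im['t'])@im['R']   # R^T (c-t)
def proj(im,X):
    c=im['R']@np.array(X)+im['t']; p=im['camera_matrix']@c; return p[:2]/p[2]
E
python3 - <<'E'
from h import *
print(ctrl.sense(), ctrl.tcp_to_tips)
a=[cv2.cvtColor(grab(n)['pixels'],cv2.COLOR_RGB2BGR) for n in("scene","side")]
for n,i in zip(("scene","side"),a): cv2.imwrite(f'pics/{n}0.png',cv2.resize(i,(800,600),interpolation=cv2.INTER_CUBIC))
E
```

```text
pics
{'time': 0.0, 'joint_pos': array([ 0.26319806,  0.50185102, -0.4267787 ,  1.55143676,  0.22079333,
        1.13828993, -0.21029308]), 'qvel': array([-1.35819668e-03,  2.21191611e-03,  4.11518449e-04, -1.10608273e-03,
        4.20328697e-04, -1.28462545e-03,  6.99121296e-05]), 'joint_efforts': array([-1.62834690e-04, -5.66597199e+01, -5.81602022e+00, -2.79113513e+01,
       -6.85700797e-02,  3.08415934e-02,  1.78752666e-04]), 'tool_pos': array([ 6.49328447e-01, -4.86290336e-05,  2.36680742e-01]), 'tcp_rot': array([-7.07441427e-04,  7.07089726e-01,  7.07123176e-01, -6.57499735e-04]), 'contact_force': array([ 0.4628608 , -0.67797403, -1.02014081]), 'ft_torque': array([0.01630174, 0.05105213, 0.027257  ]), 'gripper_width': 0.09227029133287133} 0.011
```

View pics/scene0.png

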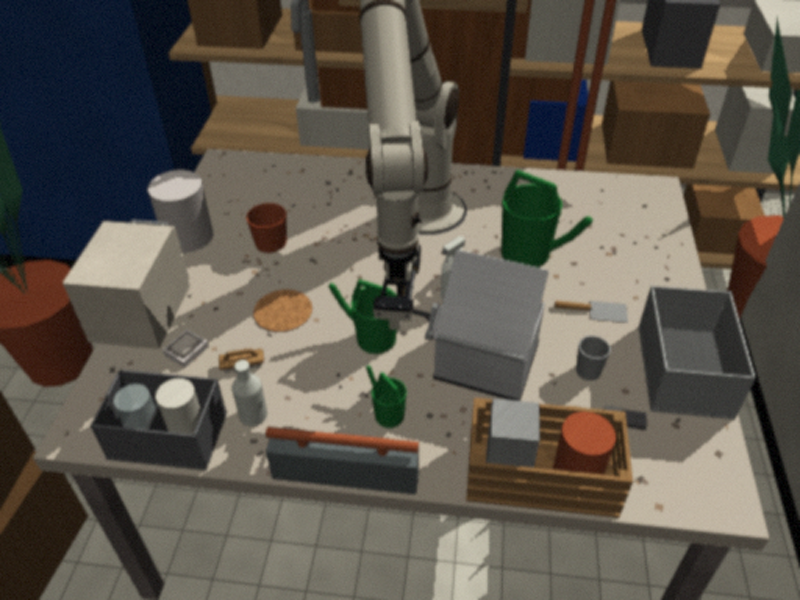

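View pics/side0.png

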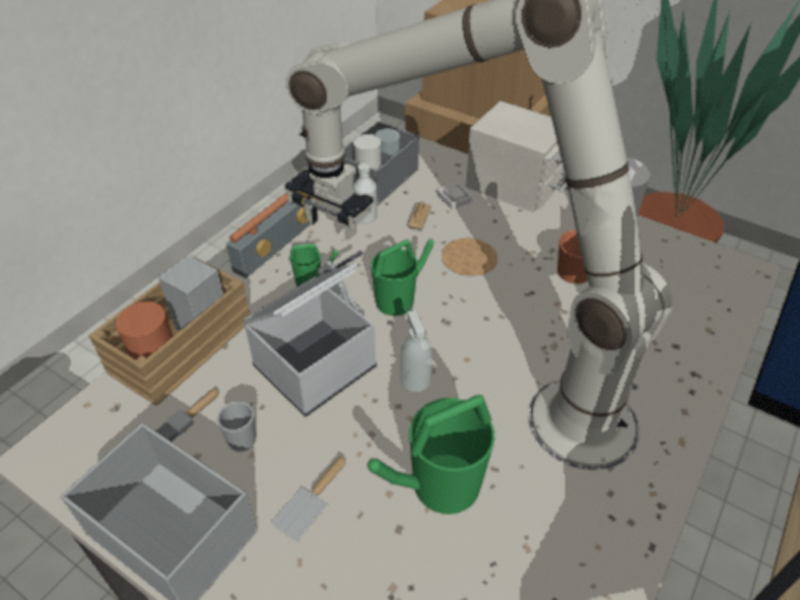

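Scene view: the green jugs are large at (530,215), medium at (375,315) beside the bin's ratchet, and small at (388,400). The bin is at (490,320) and the mat at (283,310). In the side view the medium jug is at (395,280), the bin at (310,350) and the mat at (468,257). The medium jug fits "beside the ratchet"; next I check its size.

```bash
cat > m.py <<'E'
from h import *
for n in("scene","side"):
    im=load(n); P=pts(im); hsv=cv2.cvtColor(im['pixels'],cv2.COLOR_RGB2HSV); ok=(im['range_z']>0)
    g=((hsv[...,0]>50)&(hsv[...,0]<80)&(hsv[...,1]>130)&ok&(P[...,2]<.35)&(P[...,2]>-.02)&(np.abs(P[...,1])<.6)).astype(np.uint8)
    k,l,st,c=cv2.connectedComponentsWithStats(g)
    for i in range(1,k):
        if st[i,4]<150: continue
        p=P[l==i]; print(n,'green',c[i].round(),st[i,4],'min',p.min(0).round(3),'max',p.max(0).round(3),'z99',np.percentile(p[:,2],99).round(3))
        t=p[(p[:,2]>np.percentile(p[:,2],99.5)-.012)]; print('   top',len(t),t.mean(0).round(3), t.std(0).round(3))
    o=((hsv[...,0]>4)&(hsv[...,0]<20)&(hsv[...,1]>90)&ok&(P[...,2]<.02)&(P[...,2]>-.01)).astype(np.uint8)
    k,l,st,c=cv2.connectedComponentsWithStats(o)
    for i in range(1,k):
        if st[i,4]<300: continue
        p=P[l==i]; print(n,'mat?',c[i].round(),p.mean(0).round(4),p.min(0).round(3),p.max(0).round(3),((p.min(0)+p.max(0))/2).round(3))
E
python3 m.py
python3 - <<'E'
from h import *
for n,(x0,x1,y0,y1) in dict(scene=(200,360,150,280),side=(140,300,120,270)).items():
    im=load(n); c=im['pixels'][y0:y1,x0:x1]; c=np.clip(c*1.5,0,255).astype(np.uint8)
    cv2.imwrite(f'pics/{n}c.png',cv2.resize(cv2.cvtColor(c,cv2.COLOR_RGB2BGR),None,fx=3.9 if n=='side' else 4.5,fy=3.9 if n=='side' else 4.5,interpolation=cv2.INTER_CUBIC))
E
```

```text
scene green [340. 141.] 1728 min [0.087 0.211 0.012] max [0.259 0.422 0.257] z99 0.251
   top 83 [0.175 0.285 0.248] [0.016 0.027 0.003]
scene green [235. 204.] 764 min [ 0.473 -0.178  0.007] max [ 0.732 -0.024  0.332] z99 0.183
   top 43 [ 0.539 -0.077  0.187] [0.041 0.017 0.032]
scene green [248. 256.] 518 min [ 0.706 -0.052  0.004] max [0.792 0.024 0.126] z99 0.125
   top 42 [ 0.759 -0.004  0.122] [0.012 0.011 0.003]
scene mat? [422.  64.] [-0.6925  0.7469  0.011 ] [-0.829  0.595 -0.01 ] [-0.592  0.902  0.02 ] [-0.711  0.748  0.005]
scene mat? [181. 198.] [ 0.4577 -0.323   0.0026] [ 0.374 -0.399 -0.009] [ 0.536 -0.249  0.013] [ 0.455 -0.324  0.002]
side green [253. 178.] 987 min [ 0.474 -0.17   0.008] max [ 0.586 -0.012  0.188] z99 0.183
   top 38 [ 0.532 -0.051  0.18 ] [0.008 0.024 0.004]
side green [195. 168.] 302 min [ 0.715 -0.045  0.024] max [0.793 0.033 0.127] z99 0.115
   top 7 [ 0.749 -0.009  0.114] [0.017 0.018 0.007]
side green [286. 290.] 3161 min [0.092 0.213 0.003] max [0.248 0.43  0.263] z99 0.256
   top 196 [0.17  0.296 0.252] [0.017 0.026 0.004]
side mat? [300. 164.] [ 0.4555 -0.3172  0.0069] [ 0.386 -0.391 -0.001] [ 0.529 -0.247  0.016] [ 0.457 -0.319  0.007]
```

View pics/scenec.png

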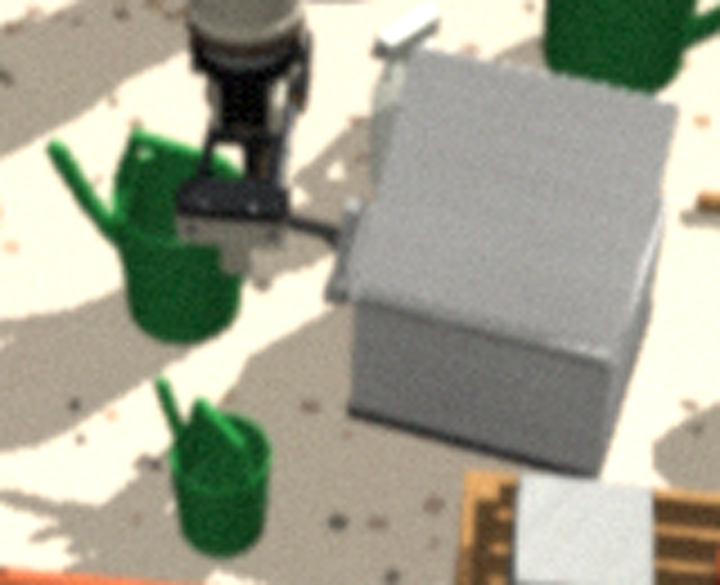

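View pics/sidec.png

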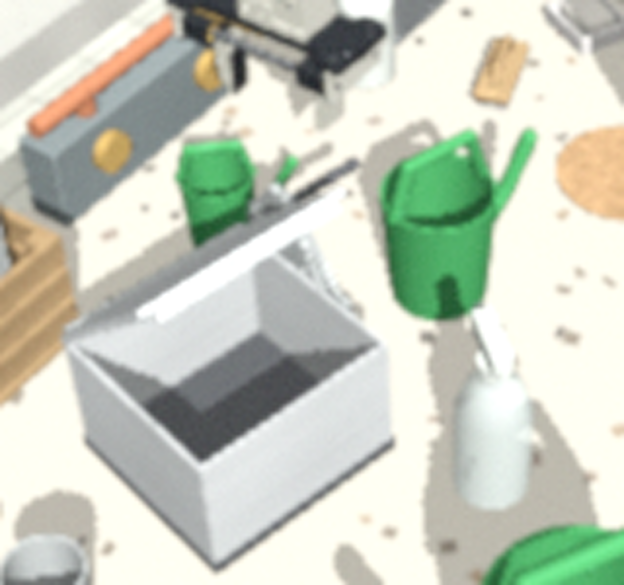

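Height tops are 256, 184 and 120 mm. The medium jug, with its tip at about 185 mm and standing beside the ratchet, is the one meant; the crops confirm it. The bin's hinge is on the far (+x) side, so its front faces the robot. The thumb bar is at side crop (310,180). Next I fit the bin, the lid and the jug axis.

```bash
cat > b.py <<'E'
from h import *
def fit(n,poly,s,o):
    im=load(n); P=pts(im); m=np.zeros(P.shape[:2],np.uint8); cv2.fillPoly(m,[(np.array(poly)/s+o).astype(int)],1)
    p=P[(m>0)&(im['range_z']>0)]
    for _ in range(3):
        c=p.mean(0); _,_,v=np.linalg.svd(p-c); d=(p-c)@v[2]; p=p[np.abs(d)<2.5*d.std()+1e-4]
    nn=v[2]; return c.round(4),(nn*np.sign(nn[np.argmax(abs(nn))])).round(4),len(p),d.std().round(4)
S=(4.5,np.array([200,150])); D=(3.9,np.array([140,120]))
for n in("scene","side"):
    im=load(n); print(n,'cam',(-im['R'].T@im['t']).round(3))
print('back',fit('scene',[(375,320),(595,370),(580,450),(370,400)],*S))
print('lid',fit('scene',[(420,80),(650,120),(605,330),(385,280)],*S))
print('front',fit('side',[(220,475),(375,370),(375,430),(225,540)],*D))
print('left',fit('side',[(95,370),(195,465),(205,540),(100,430)],*D))
# rim corners via rays to z=.14, bottom corner z=0
def ray(n,px,z):
    im=load(n); u=np.linalg.inv(im['camera_matrix'])@[*px,1]; C=-im['R'].T@im['t']; d=im['R'].T@u; return (C+d*(z-C[2])/d[2]).round(4)
for px in[(207,462),(386,350),(70,342)]: print('rim',ray('side',np.array(px)/3.9+D[1],.14))
for px in[(215,565),(392,440)]: print('bot',ray('side',np.array(px)/3.9+D[1],0))
print('lid top L/R edge px 3d:')
im=load('scene');P=pts(im)
for px in[(430,62),(665,112),(360,285),(605,345)]:
    u,v=(np.array(px)/4.5+S[1]).astype(int);print(P[v,u].round(3))
# jug: green points of medium
for n in("scene","side"):
    im=load(n);P=pts(im);hsv=cv2.cvtColor(im['pixels'],cv2.COLOR_RGB2HSV)
    g=(hsv[...,0]>50)&(hsv[...,0]<80)&(hsv[...,1]>130)&(im['range_z']>0)
    g&=(P[...,0]>.44)&(P[...,0]<.66)&(P[...,1]>-.2)&(P[...,1]<.04)
    p=P[g]
    for a,b in[(.02,.06),(.06,.1)]:
        q=p[(p[:,2]>a)&(p[:,2]<b)&(p[:,1]>-.13)]
        from scipy.optimize import least_squares
        R=.048+.008*(a+b)/2/.13
        f=least_squares(lambda c:np.hypot(*(q[:,:2]-c).T)-R,[.56,-.05],loss='soft_l1',f_scale=.003)
        print(n,'jug axis',f.x.round(4),len(q),np.abs(f.fun).mean().round(4))
    h=p[(p[:,2]>.165)&(p[:,2]<.195)]; c,v=cv2.PCACompute(h[:,:2].astype(np.float32),None)
    print(n,'handle',h.mean(0).round(4),v[0],h.min(0).round(3),h.max(0).round(3),len(h))
    s=p[p[:,1]<-.135]; print(n,'spout end',s.mean(0).round(3),s[s[:,1].argmin()].round(3))
E
python3 b.py
```

```text
scene cam [1.732 0.148 1.333]
side cam [-0.129  0.907  1.206]
back (array([0.6581, 0.1784, 0.0811]), array([ 0.9729, -0.2312, -0.0105]), 905, np.float64(0.0023))
lid (array([0.5917, 0.1922, 0.2146]), array([ 0.6827, -0.1618,  0.7126]), 2434, np.float64(0.0033))
front (array([0.4764, 0.2219, 0.0789]), array([ 0.974 , -0.2264,  0.0061]), 711, np.float64(0.0015))
left (array([0.57  , 0.3005, 0.0965]), array([0.2264, 0.974 , 0.0023]), 450, np.float64(0.0009))
rim [0.4968 0.3068 0.14  ]
rim [0.4473 0.1296 0.14  ]
rim [0.6758 0.2707 0.14  ]
bot [0.5023 0.3108 0.    ]
bot [0.4549 0.115  0.    ]
lid top L/R edge px 3d:
[0.512 0.12  0.277]
[0.549 0.293 0.279]
[0.632 0.083 0.153]
[0.671 0.264 0.155]
scene jug axis [ 0.5282 -0.0711] 180 0.0022
scene jug axis [ 0.5285 -0.069 ] 240 0.0024
scene handle [ 0.5332 -0.0696  0.1783] [0.28526524 0.95844865] [ 0.52  -0.11   0.166] [ 0.549 -0.028  0.187] 60
scene spout end [ 0.506 -0.158  0.106] [ 0.5   -0.178  0.135]
side jug axis [ 0.5313 -0.0701] 204 0.0022
side jug axis [ 0.5313 -0.0691] 331 0.0024
side handle [ 0.5323 -0.0505  0.1782] [0.32504874 0.9456973 ] [ 0.511 -0.107  0.166] [ 0.548 -0.022  0.188] 46
side spout end [ 0.5   -0.153  0.105] [ 0.492 -0.17   0.133]
```

```bash
python3 -m handwheel '[[1,[-0.01,-0.02,0],[0,0,0.05]],[1,[-0.025,-0.05,0],[0,0,0.13]],[1,[-0.045,-0.085,0],[0,0,0.22]],[1,[-0.06,-0.11,0],[0,0,0.29]],[1,[-0.07,-0.119,0],[0,0,0.315]],[1,[-0.07,-0.119,0],[0,0,0.315]],[1,[-0.07,-0.119,0],[0,0,0.315]],[1,[-0.07,-0.119,0],[0,0,0.315]],[1,[-0.07,-0.119,0],[0,0,0.315]],[1,[-0.07,-0.119,0],[0,0,0.315]]]'
python3 - <<'E'
from h import *
im=grab('wrist'); d=load('wrist'); print(d['pos'],d['rot'],d['hand_eye'].round(3))
from scipy.spatial.transform import Rotation as Ro
z=im['range_z'];K=im['camera_matrix'];v,u=np.indices(z.shape)
c=np.stack([(u-K[0,2])/K[0,0]*z,(v-K[1,2])/K[1,1]*z,z],-1)
H=d['hand_eye'];T=c@H[:3,:3].T+H[:3,3]
hsv=cv2.cvtColor(im['pixels'],cv2.COLOR_RGB2HSV);g=(hsv[...,0]>45)&(hsv[...,0]<85)&(hsv[...,1]>100)&(z>0)
W=T@Ro.from_quat(d['rot'],scalar_first=True).as_matrix().T+d['pos']
h=g&(W[...,2]>.16)&(W[...,2]<.20)
print(h.sum()); 
if h.sum():
    p=T[h];print('tool',p.mean(0),p.min(0),p.max(0),W[h].mean(0)); _,e=cv2.PCACompute(p[:,:2].astype(np.float32),None);print(e)
r=g&(W[...,2]>.12)&(W[...,2]<.136);q=W[r]
print('rim',len(q),q.min(0),q.max(0))
cv2.imwrite('pics/w0.png',cv2.cvtColor(im['pixels'],cv2.COLOR_RGB2BGR))
E
```

```text
time: 0.93
tool_pos: [0.5319, -0.0687, 0.2375]
tcp_rot: [-0.0, 0.809, 0.588, 0.0]
contact_force: [-0.3, 0.7, 0.3]
gripper_width: 0.0918
[ 0.53193487 -0.06871528  0.2375326 ] [-3.12634768e-04  8.08582772e-01  5.88382256e-01  3.51753356e-04] [[ 0.    -0.956 -0.293  0.08 ]
 [ 1.     0.001 -0.001  0.001]
 [ 0.001 -0.293  0.956 -0.148]
 [ 0.     0.     0.     1.   ]]
2801
tool [ 0.00499064 -0.00180238  0.05500045] [-0.04302488 -0.0091155   0.05026941] [0.04625148 0.00526669 0.07757255] [ 0.53176612 -0.06336163  0.18253701]
[[ 0.9999116  -0.01330519]
 [ 0.01330519  0.9999116 ]]
rim 3313 [ 0.47368474 -0.1778043   0.12000857] [ 0.74467037 -0.00943615  0.13599139]
```

View pics/w0.png

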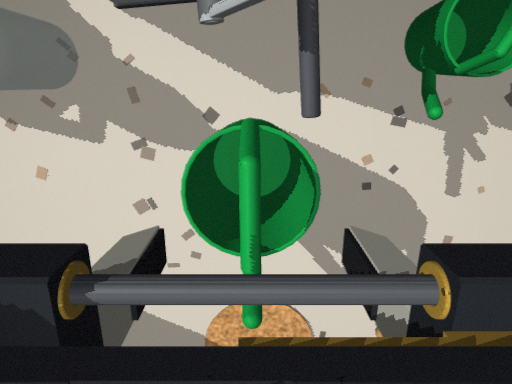

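Wrist view: the handle runs straight along the tool's x between the jaws, about 2 mm off centre. The pawl bar end is at (310,110), clear of the fingers. Descend and grip.

```bash
python3 -m handwheel '[[1,[0.0,-0.001,0.012],[0,0,0]],[1,[0.001,-0.002,0.035],[0,0,0]],[1,[0.001,-0.002,0.057],[0,0,0]],[1,[0.001,-0.002,0.068],[0,0,0]],[1,[0.001,-0.002,0.068],[0,0,0]],[0,[0.001,-0.002,0.068],[0,0,0]],[0,[0.001,-0.002,0.068],[0,0,0]],[0,[0.001,-0.002,0.068],[0,0,0]],[0,[0.001,-0.002,0.068],[0,0,0]],[0,[0.001,-0.002,0.068],[0,0,0]]]'
python3 -m handwheel '[[0,[0,0,0],[0,0,0]],[0,[0,0,0],[0,0,0]],[0,[0,0,-0.005],[0,0,0]],[0,[0,0,-0.015],[0,0,0]],[0,[0,0,-0.03],[0,0,0]],[0,[0,0,-0.045],[0,0,0]],[0,[0,0,-0.055],[0,0,0]],[0,[0,0,-0.06],[0,0,0]],[0,[0,0,-0.06],[0,0,0]],[0,[0,0,-0.06],[0,0,0]]]'
```

```text
time: 1.82
tool_pos: [0.53, -0.0685, 0.1707]
tcp_rot: [0.001, 0.809, 0.587, 0.001]
contact_force: [0.4, 0.9, -0.3]
gripper_width: 0.0628
time: 2.65
tool_pos: [0.5294, -0.0685, 0.2298]
tcp_rot: [0.0, 0.809, 0.587, 0.0]
contact_force: [0.7, -0.1, -0.6]
gripper_width: 0.0008
```

The fingers were too slow and I lifted before they had closed. I'll reopen and check the jug.

```bash
python3 -m handwheel '[[1,[0,0,0],[0,0,0]],[1,[0,0,0],[0,0,0]],[1,[0,0,0],[0,0,0]],[1,[0,0,0],[0,0,0]],[1,[0,0,0],[0,0,0]],[1,[0,0,0],[0,0,0]],[1,[0,0,0],[0,0,0]],[1,[0,0,0],[0,0,0]],[1,[0,0,0],[0,0,0]],[1,[0,0,0],[0,0,0]]]'
cat > w.py <<'E'
from h import *
from scipy.spatial.transform import Rotation as Ro
im=grab('wrist'); d=load('wrist'); print(d['pos'].round(4),d['rot'].round(3),ctrl.sense()['gripper_width'])
z=im['range_z'];K=im['camera_matrix'];v,u=np.indices(z.shape)
c=np.stack([(u-K[0,2])/K[0,0]*z,(v-K[1,2])/K[1,1]*z,z],-1)
H=d['hand_eye'];T=c@H[:3,:3].T+H[:3,3]
hsv=cv2.cvtColor(im['pixels'],cv2.COLOR_RGB2HSV);g=(hsv[...,0]>45)&(hsv[...,0]<85)&(hsv[...,1]>100)&(z>0)
W=T@Ro.from_quat(d['rot'],scalar_first=True).as_matrix().T+d['pos']
h=g&(W[...,2]>.16)&(W[...,2]<.20)
p=T[h];print(len(p),'tool',p.mean(0),p.min(0),p.max(0),'world',W[h].mean(0),np.percentile(W[h][:,2],[5,50,95])); _,e=cv2.PCACompute(p[:,:2].astype(np.float32),None);print(e[0])
E
python3 w.py
```

```text
time: 3.48
tool_pos: [0.5294, -0.0684, 0.2297]
tcp_rot: [0.0, 0.809, 0.587, 0.0]
contact_force: [0.4, -0.5, 0.1]
gripper_width: 0.0631
[ 0.5294 -0.0684  0.2297] [0.    0.809 0.587 0.   ] 0.06666486406314287
2917 tool [0.00723867 0.00065397 0.04729521] [-0.03902591 -0.00671908  0.0422931 ] [0.0461643  0.00777352 0.069743  ] world [ 0.5322838  -0.06171803  0.18245237] [0.16880597 0.18420056 0.18613815]
[ 0.99992716 -0.01206748]
```

```bash
python3 -m handwheel '[[0.7,[0.001,0,0.01],[0,0,0]],[0.7,[0.002,0,0.03],[0,0,0]],[0.7,[0.002,0,0.05],[0,0,0]],[0.6,[0.002,0,0.06],[0,0,0]],[0,[0.002,0,0.06],[0,0,0]],[0,[0.002,0,0.06],[0,0,0]],[0,[0.002,0,0.06],[0,0,0]],[0,[0.002,0,0.06],[0,0,0]],[0,[0.002,0,0.06],[0,0,0]],[0,[0.002,0,0.06],[0,0,0]]]'
python3 -m handwheel '[[0,[0,0,0],[0,0,0]],[0,[0,0,0],[0,0,0]],[0,[0,0,0],[0,0,0]],[0,[0,0,0],[0,0,0]],[0,[0,0,0],[0,0,0]],[0,[0,0,0],[0,0,0]],[0,[0,0,0],[0,0,0]],[0,[0,0,0],[0,0,0]],[0,[0,0,0],[0,0,0]],[0,[0,0,0],[0,0,0]]]'
```

```text
time: 4.37
tool_pos: [0.5306, -0.0666, 0.1706]
tcp_rot: [0.001, 0.809, 0.587, 0.001]
contact_force: [-0.3, 1.1, 0.5]
gripper_width: 0.0222
time: 5.2
tool_pos: [0.5302, -0.0664, 0.1701]
tcp_rot: [0.0, 0.809, 0.588, 0.0]
contact_force: [-1.8, -0.2, 4.8]
gripper_width: 0.013
```

```bash
python3 -m handwheel '[[0,[0,0,-0.003],[0,0,0]],[0,[0,0,-0.01],[0,0,0]],[0,[0,0,-0.02],[0,0,0]],[0,[0,0,-0.03],[0,0,0]],[0,[0,0,-0.04],[0,0,0]],[0,[0,0,-0.05],[0,0,0]],[0,[-0.005,0,-0.057],[0,0,0]],[0,[-0.015,0,-0.06],[0,0,0]],[0,[-0.03,0.001,-0.06],[0,0,0]],[0,[-0.048,0.001,-0.06],[0,0,0]]]'
python3 -m handwheel '[[0,[-0.02,0.001,0],[0,0,0]],[0,[-0.045,0.002,0],[0,0,0]],[0,[-0.072,0.003,0],[0,0,0]],[0,[-0.1,0.004,0],[0,0,0]],[0,[-0.128,0.004,0],[0,0,0]],[0,[-0.155,0.005,0],[0,0,0]],[0,[-0.178,0.006,0],[0,0,0]],[0,[-0.197,0.007,0],[0,0,0]],[0,[-0.21,0.007,0],[0,0,0]],[0,[-0.216,0.007,0],[0,0,0]]]'
python3 - <<'E'
from h import *
for n in("scene","side"): grab(n)
E
python3 - <<'E'
from h import *
s=ctrl.sense();print(s['tool_pos'],s['contact_force'],s['gripper_width'])
for n in("scene","side"):
    im=load(n);P=pts(im);hsv=cv2.cvtColor(im['pixels'],cv2.COLOR_RGB2HSV)
    g=(hsv[...,0]>50)&(hsv[...,0]<80)&(hsv[...,1]>130)&(im['range_z']>0)&(P[...,1]<-.2)&(P[...,2]>0)
    p=P[g];print(n,len(p),p.min(0).round(3),p.max(0).round(3))
    o=(hsv[...,0]>4)&(hsv[...,0]<20)&(hsv[...,1]>90)&(im['range_z']>0)&(P[...,2]<.02)&(P[...,2]>-.01)&(abs(P[...,0]-.456)<.1)&(abs(P[...,1]+.32)<.1)
    print('mat', (P[o].min(0)+P[o].max(0))/2)
im=load('side');cv2.imwrite('pics/s1.png',cv2.cvtColor(im['pixels'],cv2.COLOR_RGB2BGR))
E
```

```text
time: 6.03
tool_pos: [0.5161, -0.113, 0.2302]
tcp_rot: [0.0, 0.809, 0.588, 0.0]
contact_force: [1.0, 0.7, -3.2]
gripper_width: 0.0127
time: 6.87
tool_pos: [0.4539, -0.323, 0.2295]
tcp_rot: [0.0, 0.81, 0.586, -0.001]
contact_force: [-0.3, -0.3, -3.4]
gripper_width: 0.013
[ 0.45495223 -0.32104111  0.22953744] [-0.2918079   0.70357693 -3.98675207] 0.013083698011307451
scene 1061 [ 5.700e-02 -1.282e+00  1.000e-03] [ 0.513 -0.272  0.386]
mat [ 0.45862464 -0.32469163  0.0043795 ]
side 866 [ 0.4   -0.421  0.066] [ 0.508 -0.265  0.247]
mat [ 0.45601287 -0.31014539  0.00704322]
```

View pics/s1.png

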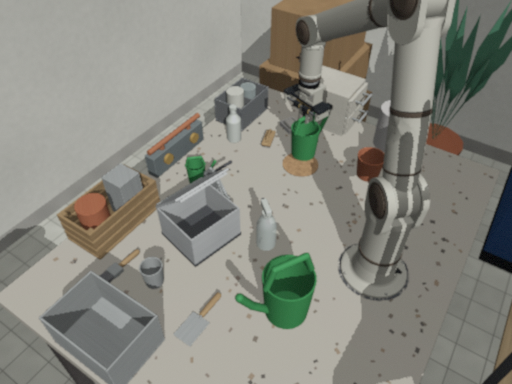

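The side view shows the jug hanging upright over the mat at (303,140). Lower it gently.

```bash
python3 -m handwheel '[[0,[0.001,0.001,0.004],[0,0,0]],[0,[0.002,0.001,0.01],[0,0,0]],[0,[0.002,0.001,0.018],[0,0,0]],[0,[0.002,0.001,0.026],[0,0,0]],[0,[0.002,0.001,0.034],[0,0,0]],[0,[0.002,0.001,0.041],[0,0,0]],[0,[0.002,0.001,0.046],[0,0,0]],[0,[0.002,0.001,0.049],[0,0,0]],[0,[0.002,0.001,0.05],[0,0,0]],[0,[0.002,0.001,0.05],[0,0,0]]]'
python3 -m handwheel '[[0,[0,0,0.001],[0,0,0]],[0,[0,0,0.002],[0,0,0]],[0,[0,0,0.003],[0,0,0]],[0,[0,0,0.004],[0,0,0]],[0,[0,0,0.005],[0,0,0]],[0,[0,0,0.0055],[0,0,0]],[0,[0,0,0.006],[0,0,0]],[0,[0,0,0.006],[0,0,0]],[0,[0,0,0.006],[0,0,0]],[0,[0,0,0.006],[0,0,0]]]'
python3 w.py
```

```text
time: 7.8
tool_pos: [0.4574, -0.3184, 0.1795]
tcp_rot: [-0.0, 0.809, 0.587, -0.0]
contact_force: [0.3, 0.1, -3.5]
gripper_width: 0.0129
time: 8.63
tool_pos: [0.4582, -0.3184, 0.1745]
tcp_rot: [0.001, 0.809, 0.588, 0.0]
contact_force: [1.1, 2.7, 3.2]
gripper_width: 0.013
[ 0.4582 -0.3184  0.1745] [0.001 0.809 0.588 0.   ] 0.013210543590139802
4307 tool [ 0.01396515  0.00084926 -0.01084836] [-0.03837716 -0.00634064 -0.02228863] [0.0459103  0.00925112 0.01443014] world [ 0.46335357 -0.30533035  0.18532336] [0.1668371  0.18829725 0.19039487]
[ 0.9999556  -0.00942323]
```

```bash
python3 -m handwheel '[[0.6,[0,0,0],[0,0,0]],[0.6,[0,0,0],[0,0,0]],[0.6,[0,0,0],[0,0,0]],[0.6,[0,0,0],[0,0,0]],[0.6,[0,0,0],[0,0,0]],[0.6,[0,0,0],[0,0,0]],[0.6,[0,0,0],[0,0,0]],[0.6,[0,0,-0.003],[0,0,0]],[0.6,[0,0,-0.01],[0,0,0]],[0.6,[0,0,-0.02],[0,0,0]]]'
python3 -m handwheel '[[0.6,[0,0,-0.015],[0,0,0]],[0.6,[0,0,-0.035],[0,0,0]],[0.6,[0,0,-0.06],[0,0,0]],[0.6,[0,0,-0.09],[0,0,0]],[0.6,[0,0,-0.11],[0,0,0]],[0,[0,0,-0.12],[0,0,0]],[0,[0,0,-0.12],[0,0,0]],[0,[0,0,-0.12],[0,0,0]],[0,[0,0,-0.12],[0,0,0]],[0,[0,0,-0.12],[0,0,0]]]'
cat > j.py <<'E'
from h import *
from scipy.optimize import least_squares
for n in("scene","side"):
    im=grab(n);im=load(n);P=pts(im);hsv=cv2.cvtColor(im['pixels'],cv2.COLOR_RGB2HSV)
    g=(hsv[...,0]>50)&(hsv[...,0]<80)&(hsv[...,1]>130)&(im['range_z']>0)&(abs(P[...,0]-.456)<.15)&(abs(P[...,1]+.32)<.17)
    p=P[g]
    for a,b in[(.02,.06),(.06,.1)]:
        q=p[(p[:,2]>a)&(p[:,2]<b)&(np.hypot(p[:,0]-.456,p[:,1]+.32)<.065)]
        R=.048+.008*(a+b)/2/.13
        f=least_squares(lambda c:np.hypot(*(q[:,:2]-c).T)-R,[.456,-.32],loss='soft_l1',f_scale=.003)
        print(n,'jug axis',f.x.round(4),len(q))
    print('zmax',np.percentile(p[:,2],99.5))
    # pawl bar: dark/steel points near expected place
    ex=np.array([.973,-.229,0]);ey=np.array([.229,.973,0]);O=np.array([.566,.1974,0])
    B=np.stack([(P-O)@ex,(P-O)@ey,P[...,2]],-1)
    m=(B[...,1]<-.14)&(B[...,1]>-.215)&(abs(B[...,0])<.1)&(B[...,2]>.13)&(B[...,2]<.23)&(im['range_z']>0)
    b=B[m];print(n,'bar (bin frame)',len(b),b.mean(0).round(4),b.min(0).round(3),b.max(0).round(3), 'px',np.argwhere(m).mean(0)[::-1])
E
python3 j.py
```

```text
time: 9.52
tool_pos: [0.457, -0.3181, 0.1937]
tcp_rot: [-0.001, 0.809, 0.587, -0.0]
contact_force: [-0.0, 0.4, 0.9]
gripper_width: 0.0551
time: 10.35
tool_pos: [0.4565, -0.3179, 0.3119]
tcp_rot: [-0.002, 0.809, 0.587, -0.001]
contact_force: [-0.5, -0.5, -0.5]
gripper_width: 0.0263
scene jug axis [ 0.4569 -0.3219] 196
scene jug axis [ 0.4584 -0.3214] 326
zmax 0.19175672414158323
scene bar (bin frame) 66 [ 0.0697 -0.1738  0.1779] [ 0.062 -0.209  0.17 ] [ 0.077 -0.141  0.185] px [260.46969697 198.24242424]
side jug axis [ 0.462  -0.3213] 145
side jug axis [ 0.4614 -0.3189] 283
zmax 0.18821382300546535
side bar (bin frame) 55 [ 0.067  -0.1728  0.1822] [ 0.061 -0.206  0.175] [ 0.074 -0.142  0.188] px [224.01818182 164.54545455]
```

The jug stands about 3 mm off the mat's centre (the two views agree), with its top at about 188 mm. The bar is at bin x=68 mm, z=179 mm, which is the pawl on the teeth. Now go behind the bar with the fingers closed.

```bash
python3 -m handwheel '[[0,[0.01,0.002,0],[0,0,-0.01]],[0,[0.03,0.006,0],[0,0,-0.03]],[0,[0.06,0.013,0],[0,0,-0.05]],[0,[0.095,0.02,0],[0,0,-0.07]],[0,[0.13,0.028,0],[0,0,-0.084]],[0,[0.165,0.035,0],[0,0,-0.084]],[0,[0.2,0.043,0],[0,0,-0.084]],[0,[0.235,0.05,0],[0,0,-0.084]],[0,[0.27,0.058,0],[0,0,-0.084]],[0,[0.3,0.064,0],[0,0,-0.084]]]'
python3 -c "
from h import *
from scipy.spatial.transform import Rotation as R
s=ctrl.sense();r=R.from_quat(s['tcp_rot'],scalar_first=True).as_matrix();print(r.round(3),r.T@(np.array([.6355,-.0089,.166])-s['tool_pos']))"
```

```text
time: 11.28
tool_pos: [0.6122, -0.0473, 0.3138]
tcp_rot: [-0.001, 0.782, 0.623, 0.001]
contact_force: [0.1, -0.5, -0.9]
gripper_width: 0.0004
[[ 0.224  0.975  0.   ]
 [ 0.975 -0.224  0.002]
 [ 0.002  0.    -1.   ]] [0.04229832 0.01405808 0.14784848]
```

```bash
python3 -m handwheel '[[0,[0.02,0.008,0],[0,0,0]],[0,[0.038,0.013,0],[0,0,0]],[0,[0.043,0.014,0.01],[0,0,0]],[0,[0.043,0.014,0.035],[0,0,0]],[0,[0.043,0.014,0.065],[0,0,0]],[0,[0.043,0.014,0.095],[0,0,0]],[0,[0.043,0.014,0.12],[0,0,0]],[0,[0.043,0.014,0.138],[0,0,0]],[0,[0.043,0.014,0.148],[0,0,0]],[0,[0.043,0.014,0.148],[0,0,0]]]'
python3 -m handwheel '[[0,[0,-0.006,0],[0,0,0]],[0,[0,-0.014,0],[0,0,0]],[0,[0,-0.022,0],[0,0,0]],[0,[0,-0.03,0],[0,0,0]],[0,[0,-0.037,0],[0,0,0]],[0,[0,-0.043,0],[0,0,0]],[0,[0,-0.049,0],[0,0,0]],[0,[0,-0.055,0],[0,0,0]],[0,[0,-0.06,0],[0,0,0]],[0,[0,-0.065,0],[0,0,0]]]'
```

```text
time: 12.12
tool_pos: [0.6322, -0.014, 0.1625]
tcp_rot: [-0.002, 0.784, 0.621, -0.002]
contact_force: [-0.2, -0.4, 0.2]
gripper_width: 0.0006
time: 12.95
tool_pos: [0.5706, 0.0007, 0.1655]
tcp_rot: [-0.0, 0.784, 0.621, -0.0]
contact_force: [0.9, -0.3, 0.3]
gripper_width: 0.0004
```

```bash
python3 -m handwheel '[[0,[0,-0.005,0],[0,0,0]],[0,[0,-0.011,0],[0,0,0]],[0,[0,-0.017,0],[0,0,0]],[0,[0,-0.023,0],[0,0,0]],[0,[0,-0.029,0],[0,0,0]],[0,[0,-0.035,0],[0,0,0]],[0,[0,-0.041,0],[0,0,0]],[0,[0,-0.047,0],[0,0,0]],[0,[0,-0.052,0],[0,0,0]],[0,[0,-0.055,0],[0,0,0]]]'
python3 j.py | grep bar
python3 -c "
from h import *
im=load('side');c=im['pixels'][100:240,130:320];cv2.imwrite('pics/s2.png',cv2.resize(cv2.cvtColor(c,cv2.COLOR_RGB2BGR),None,fx=4,fy=4,interpolation=2))"
```

```text
time: 13.78
tool_pos: [0.5171, 0.0134, 0.1657]
tcp_rot: [-0.0, 0.784, 0.621, -0.0]
contact_force: [-0.8, -0.3, 0.7]
gripper_width: 0.0003
scene bar (bin frame) 99 [ 0.0128 -0.1703  0.2094] [-0.097 -0.214  0.154] [ 0.084 -0.14   0.23 ] px [266.77777778 181.27272727]
side bar (bin frame) 153 [-0.0223 -0.1743  0.1964] [-0.092 -0.214  0.162] [ 0.08  -0.142  0.23 ] px [241.32679739 174.11764706]
```

View pics/s2.png

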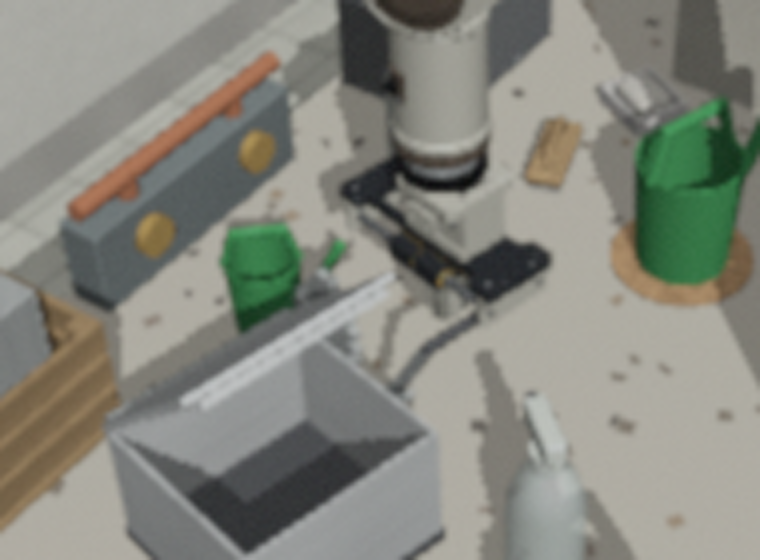

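The side crop shows the lever tipped fully forward, with the bar between (410,380) and (480,320), and the jug standing on the mat. Raise the arm, then move over the lid's front edge.

```bash
python3 -m handwheel '[[0,[0,0.002,-0.01],[0,0,0]],[0,[0,0.004,-0.03],[0,0,0]],[0,[0,0.004,-0.06],[0,0,0]],[0,[0,0.002,-0.095],[0,0,0]],[0,[0,0,-0.13],[0,0,0]],[0,[0,0,-0.16],[0,0,0]],[0,[0,0,-0.185],[0,0,0]],[0,[0.01,-0.002,-0.195],[0,0,0]],[0,[0.03,-0.004,-0.195],[0,0,0]],[0,[0.055,-0.0055,-0.195],[0,0,0]]]'
python3 -m handwheel '[[0,[0.03,0,0],[0,0,0]],[0,[0.06,0,0],[0,0,0]],[0,[0.09,0,0],[0,0,0]],[0,[0.115,0,0],[0,0,0]],[0,[0.13,0,0],[0,0,0]],[0,[0.135,0,0.01],[0,0,0]],[0,[0.135,0,0.025],[0,0,0]],[0,[0.135,0,0.04],[0,0,0]],[0,[0.135,0,0.05],[0,0,0]],[0,[0.135,0,0.05],[0,0,0]]]'
cat > L.py <<'E'
from h import *
def go():
  s=ctrl.sense();d=s['tool_pos']-np.array([.566,.1974,0]);print('TCP bin',(d@[.973,-.229,0]).round(4),(d@[.229,.973,0]).round(4),d[2].round(4),'F',s['contact_force'].round(1))
  for n in('scene','side'):
    grab(n);im=load(n);P=pts(im);B=np.stack([(P-[.566,.1974,0])@[.973,-.229,0],(P-[.566,.1974,0])@[.229,.973,0],P[...,2]],-1);ok=im['range_z']>0
    m=ok&(abs(abs(B[...,1])-.075)<.02)&(B[...,2]>.14)&(B[...,2]<.34)&(B[...,0]<.09)&(B[...,0]>-.12)
    b=B[m]
    if len(b)>30: print(n,'lid pts',len(b),'angle',np.percentile(np.arctan2(b[:,2]-.146,.095-b[:,0])[np.hypot(b[:,2]-.146,.095-b[:,0])>.08],[10,50,90]).round(3))
    m=ok&(B[...,1]<-.13)&(B[...,1]>-.215)&(abs(B[...,0])<.1)&(B[...,2]>.12)&(B[...,2]<.23);b=B[m]
    if len(b): print(n,'bar',len(b),np.median(b,0).round(3),b.min(0).round(3),b.max(0).round(3))
go()
E
python3 L.py
```

```text
time: 14.72
tool_pos: [0.5258, 0.0673, 0.3621]
tcp_rot: [0.001, 0.785, 0.619, 0.001]
contact_force: [0.4, 0.1, -0.5]
gripper_width: 0.0006
time: 15.55
tool_pos: [0.5545, 0.1978, 0.3074]
tcp_rot: [-0.001, 0.784, 0.621, -0.003]
contact_force: [-0.5, -1.4, -0.3]
gripper_width: 0.0001
TCP bin -0.0113 -0.0022 0.3074 F [-0.5 -1.4 -0.3]
scene lid pts 1332 angle [0.749 0.783 0.817]
scene bar 88 [-0.045 -0.158  0.183] [-0.052 -0.208  0.133] [-0.015 -0.13   0.193]
side lid pts 272 angle [-0.021  0.771  0.821]
side bar 73 [-0.049 -0.163  0.19 ] [-0.055 -0.206  0.135] [-0.025 -0.13   0.195]
```

```bash
python3 -m handwheel '[[0,[0,0,0.008],[0,0,0]],[0,[0,0,0.018],[0,0,0]],[0,[0,0,0.025],[0,0,0]],[0,[0,-0.001,0.03],[0,0,0]],[0,[0,-0.005,0.034],[0,0,0]],[0,[0,-0.008,0.038],[0,0,0]],[0,[0,-0.011,0.042],[0,0,0]],[0,[0,-0.014,0.046],[0,0,0]],[0,[0,-0.017,0.05],[0,0,0]],[0,[0,-0.02,0.054],[0,0,0]]]'
python3 L.py
```

```text
time: 16.48
tool_pos: [0.5364, 0.2043, 0.2569]
tcp_rot: [0.0, 0.784, 0.621, 0.0]
contact_force: [-0.0, -0.9, 4.2]
gripper_width: 0.0003
TCP bin -0.0304 -0.0 0.2569 F [-0.  -0.9  4.2]
scene lid pts 1298 angle [0.612 0.65  0.685]
scene bar 86 [-0.044 -0.158  0.183] [-0.053 -0.208  0.133] [-0.017 -0.13   0.191]
side lid pts 299 angle [-0.022  0.65   0.686]
side bar 71 [-0.048 -0.168  0.189] [-0.054 -0.208  0.129] [-0.021 -0.131  0.194]
```

```bash
python3 -m handwheel '[[0,[0,-0.003,0.004],[0,0,0]],[0,[0,-0.006,0.009],[0,0,0]],[0,[0,-0.009,0.013],[0,0,0]],[0,[0,-0.012,0.018],[0,0,0]],[0,[0,-0.014,0.022],[0,0,0]],[0,[0,-0.016,0.027],[0,0,0]],[0,[0,-0.018,0.031],[0,0,0]],[0,[0,-0.02,0.036],[0,0,0]],[0,[0,-0.022,0.041],[0,0,0]],[0,[0,-0.023,0.046],[0,0,0]]]'
python3 -m handwheel '[[0,[0,-0.001,0.004],[0,0,0]],[0,[0,-0.002,0.008],[0,0,0]],[0,[0,-0.003,0.012],[0,0,0]],[0,[0,-0.004,0.016],[0,0,0]],[0,[0,-0.005,0.02],[0,0,0]],[0,[0,-0.006,0.024],[0,0,0]],[0,[0,-0.006,0.028],[0,0,0]],[0,[0,-0.007,0.032],[0,0,0]],[0,[0,-0.007,0.036],[0,0,0]],[0,[0,-0.007,0.04],[0,0,0]]]'
python3 L.py
```

```text
time: 17.42
tool_pos: [0.5134, 0.2094, 0.2101]
tcp_rot: [-0.0, 0.784, 0.621, -0.0]
contact_force: [-1.0, 0.3, 2.8]
gripper_width: 0.0001
time: 18.25
tool_pos: [0.507, 0.2108, 0.1702]
tcp_rot: [-0.0, 0.784, 0.621, -0.0]
contact_force: [-2.5, 0.2, 2.4]
gripper_width: 0.0006
TCP bin -0.0604 -0.0005 0.1702 F [-2.5  0.2  2.4]
scene lid pts 923 angle [0.043 0.074 0.104]
scene bar 92 [-0.044 -0.155  0.184] [-0.054 -0.209  0.122] [-0.014 -0.13   0.192]
side lid pts 618 angle [0.05  0.093 0.126]
side bar 72 [-0.049 -0.166  0.189] [-0.055 -0.204  0.134] [-0.024 -0.13   0.194]
```

```bash
python3 -m handwheel '[[0,[0,0,0.002],[0,0,0]],[0,[0,0,0.004],[0,0,0]],[0,[0,0,0.006],[0,0,0]],[0,[0,0,0.007],[0,0,0]],[0,[0,0,0.008],[0,0,0]],[0,[0,0,0.009],[0,0,0]],[0,[0,0,0.01],[0,0,0]],[0,[0,0,0.011],[0,0,0]],[0,[0,0,0.0115],[0,0,0]],[0,[0,0,0.0115],[0,0,0]]]'
python3 L.py
```

```text
time: 19.18
tool_pos: [0.5073, 0.2108, 0.1593]
tcp_rot: [0.0, 0.784, 0.621, -0.0]
contact_force: [-2.2, 0.1, 2.8]
gripper_width: 0.0006
TCP bin -0.0602 -0.0004 0.1593 F [-2.2  0.1  2.8]
scene lid pts 868 angle [-0.02   0.005  0.031]
scene bar 88 [-0.044 -0.156  0.184] [-0.053 -0.207  0.123] [-0.008 -0.13   0.193]
side lid pts 630 angle [0.008 0.031 0.059]
side bar 72 [-0.049 -0.165  0.189] [-0.055 -0.205  0.136] [-0.025 -0.13   0.196]
```

Force has not risen yet, so the stop isn't reached. Keep going in small steps.

```bash
python3 -m handwheel '[[0,[0,0,0.0005],[0,0,0]],[0,[0,0,0.001],[0,0,0]],[0,[0,0,0.0015],[0,0,0]],[0,[0,0,0.002],[0,0,0]],[0,[0,0,0.0025],[0,0,0]],[0,[0,0,0.003],[0,0,0]],[0,[0,0,0.0035],[0,0,0]],[0,[0,0,0.004],[0,0,0]],[0,[0,0,0.004],[0,0,0]],[0,[0,0,0.004],[0,0,0]]]'
```

```text
time: 20.12
tool_pos: [0.5074, 0.211, 0.1588]
tcp_rot: [0.001, 0.784, 0.621, 0.0]
contact_force: [-12.5, -5.5, 32.4]
gripper_width: 0.0002
```

The lid is fully shut: the TCP stopped at the 148 mm face height and the force rose only there. Back off, and locate the spray bottle before going in front of the bar.

```bash
python3 -m handwheel '[[0,[0,0,-0.004],[0,0,0]],[0,[0,0,-0.008],[0,0,0]],[0,[0,0,-0.015],[0,0,0]],[0,[0,0,-0.03],[0,0,0]],[0,[0,0,-0.05],[0,0,0]],[0,[0,0,-0.075],[0,0,0]],[0,[0,0,-0.1],[0,0,0]],[0,[0,0,-0.115],[0,0,0]],[0,[0,0,-0.12],[0,0,0]],[0,[0,0,-0.12],[0,0,0]]]'
python3 L.py; python3 -c "
from h import *
for n in('scene','side'):
  im=load(n);P=pts(im);m=(im['range_z']>0)&(abs(P[...,0]-.4)<.12)&(abs(P[...,1]-.08)<.13)&(P[...,2]>.05)&(P[...,2]<.21)
  B=(P-[.566,.1974,0])@[.973,-.229,0]; m&=B<-.11
  p=P[m];print(n,len(p),np.percentile(p,[2,50,98],axis=0).round(3).tolist())"
```

```text
time: 20.95
tool_pos: [0.5083, 0.2111, 0.2765]
tcp_rot: [0.0, 0.784, 0.621, 0.001]
contact_force: [-0.3, -0.0, -0.1]
gripper_width: 0.0005
TCP bin -0.0593 0.0001 0.2765 F [-0.3 -0.  -0.1]
scene lid pts 887 angle [-0.021  0.006  0.03 ]
scene bar 90 [-0.044 -0.155  0.183] [-0.055 -0.208  0.123] [-0.006 -0.13   0.191]
side lid pts 910 angle [0.008 0.031 0.059]
side bar 70 [-0.049 -0.165  0.189] [-0.053 -0.205  0.138] [-0.026 -0.131  0.195]
scene 425 [[0.347, 0.073, 0.056], [0.376, 0.102, 0.122], [0.393, 0.134, 0.187]]
side 612 [[0.324, 0.085, 0.052], [0.349, 0.12, 0.12], [0.385, 0.139, 0.191]]
```

The spray bottle is at about (0.357, 0.107), some 10 cm from where the fingers will be.

```bash
python3 -m handwheel '[[0,[-0.01,-0.002,0],[0,0,0]],[0,[-0.03,-0.006,0],[0,0,0]],[0,[-0.06,-0.012,0],[0,0,0]],[0,[-0.09,-0.018,0],[0,0,0]],[0,[-0.12,-0.024,0],[0,0,0]],[0,[-0.148,-0.03,0],[0,0,0]],[0,[-0.17,-0.034,0],[0,0,0]],[0,[-0.182,-0.036,0],[0,0,0]],[0,[-0.185,-0.036,0],[0,0,0]],[0,[-0.185,-0.036,0],[0,0,0]]]'
python3 -m handwheel '[[0,[0,0,0.01],[0,0,0]],[0,[0,0,0.025],[0,0,0]],[0,[0,0,0.045],[0,0,0]],[0,[0,0,0.065],[0,0,0]],[0,[0,0,0.085],[0,0,0]],[0,[0,0,0.1],[0,0,0]],[0,[0,0,0.108],[0,0,0]],[0,[0,0,0.11],[0,0,0]],[0,[0,0,0.11],[0,0,0]],[0,[0,0,0.11],[0,0,0]]]'
python3 L.py
```

```text
time: 21.88
tool_pos: [0.4291, 0.0377, 0.2744]
tcp_rot: [-0.0, 0.785, 0.62, -0.001]
contact_force: [0.7, 0.1, -0.6]
gripper_width: 0.0004
time: 22.72
tool_pos: [0.4305, 0.0396, 0.1656]
tcp_rot: [0.0, 0.784, 0.621, 0.0]
contact_force: [0.9, 0.3, -0.2]
gripper_width: 0.0006
TCP bin -0.0957 -0.1846 0.1656 F [ 0.9  0.3 -0.2]
scene lid pts 885 angle [-0.019  0.006  0.034]
scene bar 119 [-0.037 -0.157  0.186] [-0.098 -0.215  0.123] [-0.004 -0.13   0.23 ]
side lid pts 1073 angle [0.007 0.031 0.059]
side bar 95 [-0.051 -0.168  0.188] [-0.099 -0.212  0.139] [-0.005 -0.13   0.23 ]
```

```bash
python3 -m handwheel '[[0,[0,0.005,0],[0,0,0]],[0,[0,0.011,0],[0,0,0]],[0,[0,0.017,0],[0,0,0]],[0,[0,0.023,0],[0,0,0]],[0,[0,0.029,0],[0,0,0]],[0,[0,0.035,0],[0,0,0]],[0,[0,0.041,0],[0,0,0]],[0,[0,0.047,0],[0,0,0]],[0,[0,0.053,0],[0,0,0]],[0,[0,0.059,0],[0,0,0]]]'
python3 -m handwheel '[[0,[0,0.006,0],[0,0,0]],[0,[0,0.012,0],[0,0,0]],[0,[0,0.018,0],[0,0,0]],[0,[0,0.024,0],[0,0,0]],[0,[0,0.03,0],[0,0,0]],[0,[0,0.036,0],[0,0,0]],[0,[0,0.041,0],[0,0,0]],[0,[0,0.045,0],[0,0,0]],[0,[0,0.047,0],[0,0,0]],[0,[0,0.047,0],[0,0,0]]]'
python3 -m handwheel '[[0,[0,-0.003,-0.01],[0,0,0]],[0,[0,-0.008,-0.03],[0,0,0]],[0,[0,-0.01,-0.06],[0,0,0]],[0,[0,-0.01,-0.09],[0,0,0]],[0,[0,-0.01,-0.12],[0,0,0]],[0,[-0.01,-0.01,-0.14],[0,0,0]],[0,[-0.03,-0.01,-0.15],[0,0,0]],[0,[-0.05,-0.01,-0.15],[0,0,0]],[0,[-0.06,-0.01,-0.15],[0,0,0]],[0,[-0.06,-0.01,-0.15],[0,0,0]]]'
python3 L.py; python3 j.py | grep -v bar
python3 -c "
from h import *
im=load('side');cv2.imwrite('pics/s3.png',cv2.resize(cv2.cvtColor(im['pixels'],cv2.COLOR_RGB2BGR),(800,600),interpolation=2))"
```

```text
time: 23.65
tool_pos: [0.488, 0.0253, 0.1652]
tcp_rot: [0.0, 0.784, 0.621, 0.0]
contact_force: [0.5, -0.1, 0.4]
gripper_width: 0.0003
time: 24.48
tool_pos: [0.5336, 0.0146, 0.1652]
tcp_rot: [0.0, 0.784, 0.621, 0.0]
contact_force: [-0.4, -0.4, 0.3]
gripper_width: 0.0002
time: 25.32
tool_pos: [0.5087, -0.044, 0.3156]
tcp_rot: [0.001, 0.785, 0.619, -0.001]
contact_force: [0.4, 0.1, -0.5]
gripper_width: 0.0006
TCP bin -0.0005 -0.248 0.3156 F [ 0.4  0.1 -0.5]
scene lid pts 879 angle [-0.018  0.008  0.034]
scene bar 79 [ 0.07  -0.167  0.178] [ 0.04  -0.207  0.126] [ 0.076 -0.13   0.185]
side lid pts 1069 angle [0.008 0.032 0.058]
side bar 79 [ 0.066 -0.16   0.182] [ 0.022 -0.205  0.122] [ 0.076 -0.13   0.188]
scene jug axis [ 0.4568 -0.3215] 185
scene jug axis [ 0.4581 -0.3206] 342
zmax 0.18957535496245445
side jug axis [ 0.461  -0.3222] 146
side jug axis [ 0.4609 -0.3195] 286
zmax 0.18824453744072284
```

View pics/s3.png

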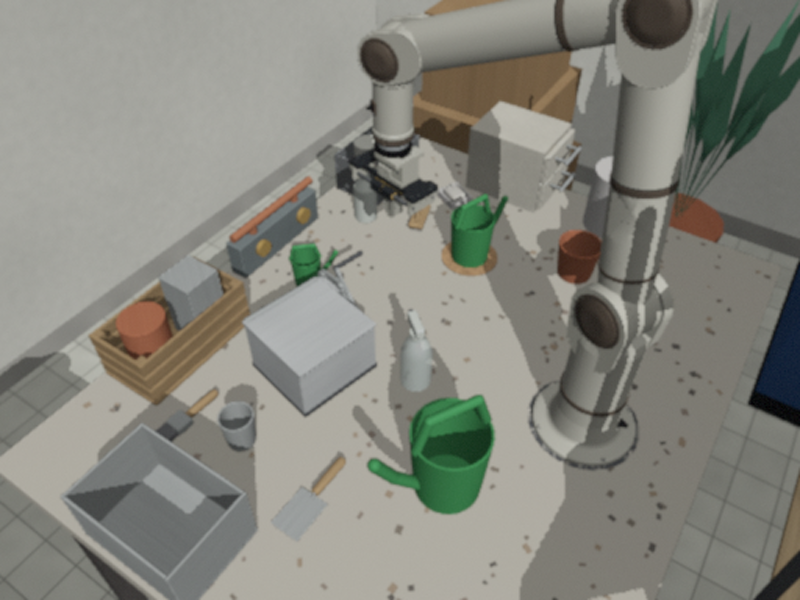

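The final side view shows the lid flat at (310,325), the lever leaning back at (345,265), the jug upright on the mat at (470,235) and the bystanders in place. The robot is clear, so I hand in.

```bash
python3 -c "
from workcell import ctrl
print(ctrl.job_done(), ctrl.sense()['time'])"
```

```text
the job is handed in; nothing more can be done
the job is handed in; nothing more can be done
```

The job is done and handed in, in the order asked, at about 26 s of the 72 s allowed. No verdict was reported.

- **Jug:** The middle-sized jug is upright on the cork mat and was lowered to contact at about 3 N before I let go. It stands about 2–4 mm off the mat's centre. The two camera views differ by about 3 mm on its x position.
- **Pawl off the teeth:** I pushed it past upright and it fell forward, with the bar measured at bin x ≈ -47 mm, z ≈ 185 mm.
- **Lid:** I pushed it down at roughly 2–4 N while it moved. The last push peaked at 32 N against the closed stop. The cameras read the closed angle as 0.008 rad (scene) and 0.03 rad (side). I took it as fully shut because the fingertips stopped at the 148 mm face height.
- **Pawl back:** I flipped it back against the teeth, with the bar at bin x ≈ 68 mm, z ≈ 180 mm, close to joint value 0.
- **One slip:** On the first grasp I lifted before the fingers had closed. A check showed the jug had not moved, and the second grasp held.

The final picture shows the other things on the bench in place, and the robot was touching nothing.

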